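# Fetch the dosing cup from behind the bean jars

## Robot

A 6-joint arm with a two-finger parallel gripper is mounted at the origin on the work surface. World frame = base frame: x ahead of the robot, y to its left, z up, the work surface at z = 0. Lengths are in m, angles in degrees, forces in N, time in s.
With the tool pointing down it reaches from about 0.25 to 0.725 m from the base axis. Payload 9.7 kg.
Tool frame: the origin (TCP) lies midway between the tips of the shut fingers; the grasp point (between the pads) lies bot.hold_point_z behind it (bot.hold_point_z is the distance from the TCP to the grasp point, in m); z points along the fingers, y is the line along which they close (so a half turn about z gives the same grasp; the last joint's range is limited). The gripper opens to 85 mm and grips with 20 to 120 N. Pads are 22 mm wide; open, the fingers measure 114 mm over their backs; the gripper's body (76 mm by 85 mm) begins 54 mm behind the grasp point. The pads swing forward as they close: fully open they stand 13 mm farther back than shut.
Start: joints at [0, 4.979, 10.078, 95.1, 0, 90], TCP at [0.55, -0, 0.231] pointing down, gripper open.
Joint ranges: [-179.16, 179.16], [-48.56, 103.87], [-65.8, 70.77], [-126.05, 130.52], [-82.76, 87.17], [-180, 180]. Speed limits (degrees/s): [127.2, 127.2, 147.25, 180, 180, 180].

## Interface

Orientations are given as [roll, pitch, yaw] about the fixed x, y, z axes, in that order (R = Rz(yaw) Ry(pitch) Rx(roll)).
In Python, from workcell import bot, camera, camera_model, ticket gives the robot as it stands.
- The arm moves only by the tool send_rows, never from a script. Its argument "targets" is text: rows parted by semicolons, each of 5 numbers parted by spaces: the shift along the tool's x, y, z in mm, then the turn about the tool's z in degrees, then the closure in counts, from 0 (fully open) to 255 (shut). A call has 1 to 20 rows; each row is the pose to reach, as a shift and turn from the pose commanded when the call began, along the tool's axes at that moment; what a row does not reach only later rows make up. A row lasts 1/8 s, in which the tool goes at most 62.5 mm and 10.7 degrees, less where a joint would pass 70% of its speed; a pose out of reach is approached as far as the arm can. A call with a gripper value outside its range is refused whole. The fingers move at their own pace and stop on an object; "newtons" is the grip in N (left out, the last holds). Time passes only in rows, so rows that repeat a pose let the fingers close. It gives the time, the measured TCP pose, the force, the opening and the grip force at its end, in the units of the state.
- bot.get_obs(): the state, without advancing time (a new reading comes with each control period).
- camera(name): name is "scene" or "side" or "wrist"; returns the picture (480x640x3 uint8, blue, green, red); there is no depth.
- camera_model(name): a dict with "K" (3x3 intrinsics, pixels), "pose" (4x4, takes a point from camera to world coordinates); the wrist camera has in their place "T_tool_cam" (4x4, takes a point from camera to tool coordinates, whose origin is the TCP and whose axes are the flange's). Camera axes: x right, y down, z forward; pixel columns grow to the right and rows downward; lengths in m; the calibration is good to about 2 mm. A picture is of the moment at which its call begins: read the wrist's pose just before it. camera_model takes no time and is no camera call.
- ticket.job_done(): hands the job in; it is judged then, once.
The state is a dict: "time": time; "q": joint angles; "qd": joint speeds; "joint_efforts": joint torques, N m; "ee_pos": TCP position; "tcp_rot": TCP orientation; "wrist_force": force on the tool from outside, world axes, zero at the start; "torque": the same for the moment, N m; "opening": finger opening in m; "grasp_force": force on a finger pad.
Only numpy, scipy, OpenCV 4.12 (cv2) and the standard library are available. Lean on these libraries where they do the work, as an engineer would, in place of code of your own. Each camera call takes 0.05 s, during which the arm holds its last target. There are 200 camera calls.

## Task

The steel dosing cup is hemmed in at the back of the plywood tray by three bean jars: first take out all three jars and stand them on the rubber bar mat, then fetch the cup and stand it on the middle of the scale's pan, and last put each jar back on the very spot in the tray where it stood at the start. Keep jars and cup upright all the while, and leave the black dosing ring and the leveller where they are.

Things in the scene. Friction and masses are not known exactly. Their poses are not given: they have to be found in the camera images.
- jar_tall_mid (a point): tall slim round glass bean jar with a white lid, 128 mm high, loose, about 0.3 kg. The lid is its widest part: 56 mm across, taking up the top 24 mm. The point lies on its axis half-way up, 64 mm above its underside; z is up along the axis. Take it by the lid. Its underside stands on the 12 mm tray board at the start. 
- jar_square_mid (a point): square glass bean jar with a square white lid, 112 mm high, loose, about 0.3 kg. The lid is its widest part: 54 mm by 54 mm, taking up the top 24 mm. The point lies on its axis half-way up, 56 mm above its underside; x and y are square to its flat sides, z is up. Take it by the lid, across two flat sides. Its underside stands on the 12 mm tray board at the start. 
- jar_wide_mid (a point): short wide round glass bean jar with a white lid, 96 mm high, loose, about 0.3 kg. The lid is its widest part: 66 mm across, taking up the top 24 mm. The point lies on its axis half-way up, 48 mm above its underside; z is up along the axis. Take it by the lid. Its underside stands on the 12 mm tray board at the start. 
- cup_mid (a point): open stainless dosing cup, straight-sided, 57 mm across outside, 50 mm high, 3 mm wall, loose, about 0.12 kg. The point lies on its axis half-way up, 25 mm above its underside; z is up. It stands on the tray board at the middle of the tray's back row, a few millimetres from a jar on its left, on its right and in front.
- tray: fixed plywood jar tray, 166 mm deep (x) by 240 mm wide (y): a 12 mm board with an 8 mm thick gallery along the back (+x) and both sides whose top is 32 mm above the counter; the front (-x) is open. Origin at the middle of its underside, on the counter. Four flush round cork spots, 62 mm across, mark the places: cup at x +33 mm, y 0; jars at x +33 mm, y +68 and -68 mm, and at x -32 mm, y 0; which jar stands at which place varies.
- mat: fixed black rubber bar mat lying on the counter to one side of the tray, 300 mm (x) by 150 mm (y), 6 mm thick. Origin at the middle of its underside. It has room for the three jars in a row along x, about 90 mm apart. Which side of the tray it lies on varies; the scale lies on the other side.
- scale_pan (a point): the middle of the top of the steel weighing pan (112 mm in x by 118 mm in y) of a fixed black coffee scale; the pan's top is 24 mm above the counter; z is up. The black body around it is 155 mm by 130 mm and its dark display strip lies to -x of the pan.
- funnel_ring: low black dosing ring, 54 mm across, 20 mm high, loose, standing in a front corner of the tray: a bystander to be left alone. Origin at the middle of its underside.
- leveller: low steel coffee leveller, a solid disc 54 mm across and 31 mm high, loose, standing in the other front corner of the tray: a bystander to be left alone. Origin at the middle of its underside.
Mind the look-alikes: they are no part of the job. Of the things that look like the part that bears scale_pan, take the one that is nearest to the robot's base at the start.

How it is judged:
By the outcome, as a careful person would: the job done as asked, in the order asked, and still so for the second after the job is handed in, with the robot touching nothing.
It also fails if it takes over 141 s, if anything falls off the work surface, if the arm or the gripper's body presses on something with over 40 N, if the wrist force passes 120 N, or if a joint passes its speed limit or range.

## Working session

There is one attempt and no reset: what is moved stays moved. The work goes in short steps, Python scripts to look and compute and a tool call to move; the robot and the scene stay as the last step left them, time stands still between calls to the robot, and variables do not carry over. Pictures are saved under pics/ and viewed, at most 14 in all, crops included, and the job is handed in when it is done.

Besides the shell and the picture viewer there is one more tool, called after ">>>" by a JSON object that holds its "name" and its "arguments", one argument or row to a line. send_rows: Moves the arm, as the interface text tells. Its arguments: {"type":"object","properties":{"targets":{"type":"string"},"newtons":{"type":"number"}},"required":["targets"]}

```bash
mkdir -p pics; ls
python3 - <<'E'
from workcell import bot,camera,camera_model
import cv2
for n in("scene","side"):
    cv2.imwrite(f"pics/{n}0.png",camera(n)); m=camera_model(n); print(n,m["K"],m["pose"])
print(bot.get_obs(),bot.hold_point_z,camera_model("wrist"))
E
```

```text
pics
scene [[461.02747371   0.         317.19811828]
 [  0.         461.02747371 238.42200437]
 [  0.           0.           1.        ]] [[ 0.82182853  0.45667993 -0.34064837  0.93980943]
 [ 0.56958503 -0.64486257  0.50963238 -0.62252576]
 [ 0.0130675  -0.61285864 -0.79008451  0.87287614]
 [ 0.          0.          0.          1.        ]]
side [[582.8360166    0.         314.21531619]
 [  0.         582.8360166  237.11154326]
 [  0.           0.           1.        ]] [[-0.86200654 -0.32384055  0.38996414  0.04274395]
 [-0.50686431  0.55943109 -0.65583948  0.79214546]
 [-0.00577064 -0.76299683 -0.64637647  0.95347542]
 [ 0.          0.          0.          1.        ]]
{'time': 0.1, 'q': array([-1.37300199e-03,  5.00705267e+00,  1.00396293e+01,  9.50991329e+01,
       -1.01502083e-03,  9.00008402e+01]), 'qd': array([ 0.04434053, -0.03418121, -0.00086924, -0.06597194, -0.01919554,
       -0.05471447]), 'joint_efforts': array([ 5.47294949e-04, -5.21561801e+01,  4.65652657e+01,  1.59993977e-02,
       -1.19309320e-06, -5.24902489e-06]), 'ee_pos': array([ 5.49800203e-01, -1.82239899e-05,  2.30668250e-01]), 'tcp_rot': array([-1.79933444e+02,  1.01599616e-03,  8.99977880e+01]), 'wrist_force': array([-0.24975688,  0.52111077,  0.45094806]), 'torque': array([ 0.00572669,  0.02268607, -0.0125888 ]), 'grasp_force': 0.0, 'opening': 0.08524801044381379} 0.0187 {'K': array([[390.05524934,   0.        , 320.95303722],
       [  0.        , 390.05524934, 246.85581946],
       [  0.        ,   0.        ,   1.        ]]), 'T_tool_cam': array([[-4.29505294e-04, -9.48797837e-01, -3.15883648e-01,
         8.08936740e-02],
       [ 9.99999013e-01,  1.49700967e-05, -1.40465791e-03,
        -6.29979761e-04],
       [ 1.33746519e-03, -3.15883940e-01,  9.48796895e-01,
        -1.42908678e-01],
       [ 0.00000000e+00,  0.00000000e+00,  0.00000000e+00,
         1.00000000e+00]])}
```

View pics/scene0.png

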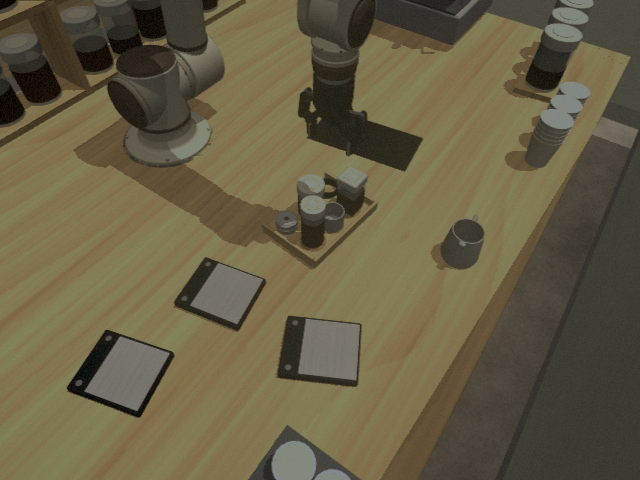

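View pics/side0.png

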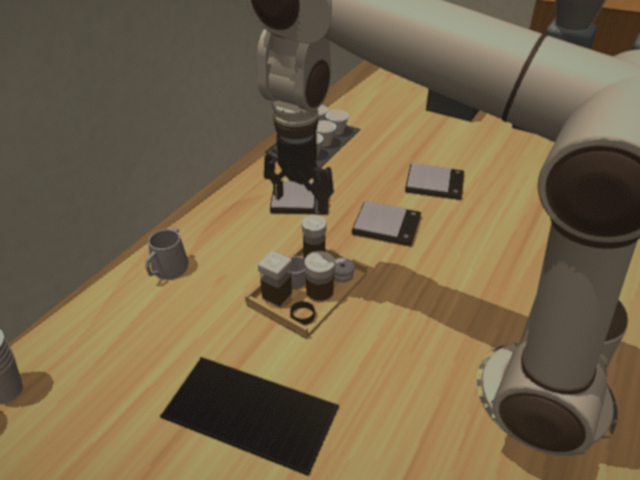

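The scene view shows the tray near (320,215) with the tall jar at (313,222), square jar (350,190), wide jar (311,190), cup (333,217), leveller (287,221) and ring (330,185). The mat is the dark patch at (360,140). Three look-alike scales sit at (220,292), (120,372) and (320,350). I'll zoom in and compute positions.

```bash
cat > h.py <<'E'
import numpy as np,cv2
from workcell import bot,camera,camera_model
from scipy.spatial.transform import Rotation as R
def cam(n,o=None):
    m=camera_model(n)
    if n!="wrist": return np.array(m["K"]),np.array(m["pose"])
    o=o or bot.get_obs(); T=np.eye(4); T[:3,:3]=R.from_euler("xyz",o["tcp_rot"],degrees=True).as_matrix(); T[:3,3]=o["ee_pos"]
    return np.array(m["K"]),T@np.array(m["T_tool_cam"])
def ray(n,uv,z,o=None):
    K,P=cam(n,o); d=P[:3,:3]@np.linalg.solve(K,[*uv,1]); t=(z-P[2,3])/d[2]; return (P[:3,3]+t*d).round(4)
def proj(n,p,o=None):
    K,P=cam(n,o); q=K@(P[:3,:3].T@(np.array(p)-P[:3,3])); return (q[:2]/q[2]).round(1)
E
python3 - <<'E'
from h import *
for n,l in(("scene",[(220,292,.02),(120,372,.02),(320,350,.02)]),("side",[(435,180,.02),(388,222,.02),(298,197,.02)])):
    for u,v,z in l: print(n,u,v,ray(n,(u,v),z))
print("tray scene",[ray("scene",p,.012) for p in [(264,227),(314,263),(376,207)]])
print("mat side",[ray("side",p,.006) for p in [(201,360),(163,411),(311,467),(338,406)]])
a=cv2.imread("pics/scene0.png")[160:275,250:390];b=cv2.imread("pics/side0.png")[210:340,240:380]
a=cv2.resize(a,(600,493),interpolation=3)[:,:]
b=cv2.resize(b,(600,557),interpolation=3)
cv2.imwrite("pics/a.png",a);cv2.imwrite("pics/b.png",b)
E
```

```text
scene 220 292 [ 0.4849 -0.312   0.02  ]
scene 120 372 [ 0.4492 -0.5532  0.02  ]
scene 320 350 [ 0.7352 -0.298   0.02  ]
side 435 180 [ 0.4388 -0.5372  0.02  ]
side 388 222 [ 0.4731 -0.3008  0.02  ]
side 298 197 [ 0.7286 -0.2774  0.02  ]
tray scene [array([ 0.4444, -0.1126,  0.012 ]), array([ 0.6029, -0.1294,  0.012 ]), array([0.632 , 0.0995, 0.012 ])]
mat side [array([0.6176, 0.2757, 0.006 ]), array([0.6042, 0.404 , 0.006 ]), array([0.3098, 0.3597, 0.006 ]), array([0.3277, 0.2304, 0.006 ])]
```

View pics/a.png

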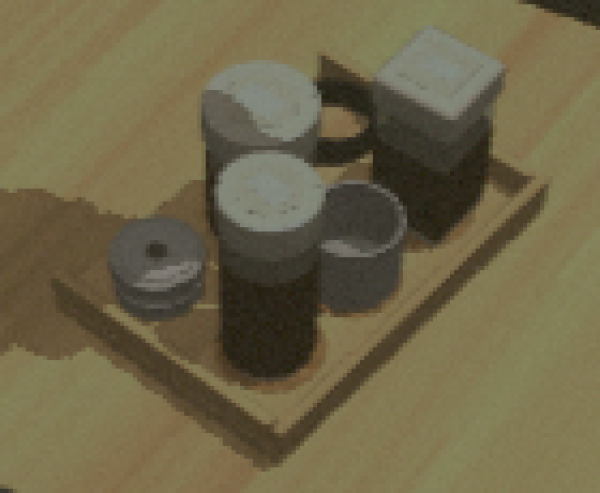

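View pics/b.png

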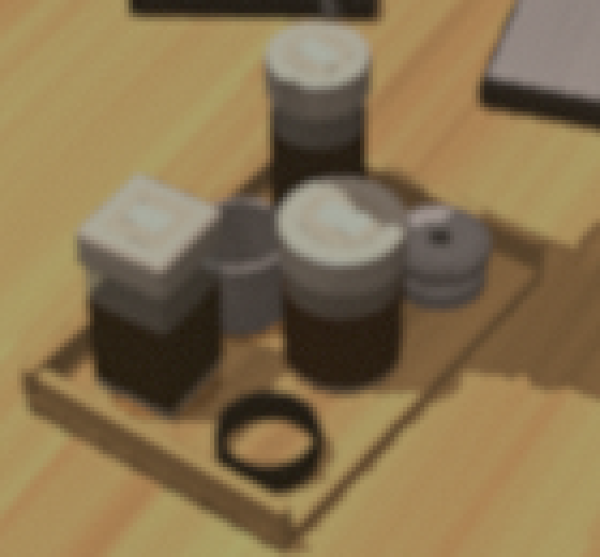

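Square jar is on +y, tall on -y, wide in front; the leveller is in the -y front corner and the ring in the +y one. Scale candidates are scene (220,292), (120,372) and (320,350). Their ranges from the base are about 0.57, 0.70 and 0.79 m, so I choose (220,292).

Run:
```python
from h import *
k=140/600
S=lambda u,v:(250+u*k,160+v*k); D=lambda u,v:(240+u*k,210+v*k)
for n,s,d,z in(("tall",(270,190),(318,63),.140),("wide",(262,103),(341,223),.108),("square",(438,74),(148,225),.124)):
    print(n,ray("scene",S(*s),z),ray("side",D(*d),z))
print("cup",ray("scene",S(362,220),.062))
q=[ray("scene",S(*p),.124) for p in((435,27),(505,72),(438,122),(375,76))]; print("sq edges",[np.degrees(np.arctan2(*(q[(i+1)%4]-q[i])[1::-1])).round(1) for i in range(4)])
q=[ray("side",D(*p),.124) for p in((140,178),(218,212),(155,272),(80,240))]; print("sq edges",[np.degrees(np.arctan2(*(q[(i+1)%4]-q[i])[1::-1])).round(1) for i in range(4)])
print("back gallery",ray("scene",S(283,428),.032),ray("scene",S(545,185),.032),"side gal",ray("scene",S(55,282),.032))
s=cv2.resize(cv2.imread("pics/scene0.png")[250:335,165:275],(660,510),interpolation=3);cv2.imwrite("pics/sc.png",s)
```

```text
tall [ 0.5641 -0.0793  0.14  ] [ 0.5551 -0.0699  0.14  ]
wide [ 0.508  -0.0065  0.108 ] [ 5.012e-01 -4.000e-04  1.080e-01]
square [0.5813 0.0529 0.124 ] [0.5734 0.0631 0.124 ]
cup [ 0.5775 -0.0104  0.062 ]
sq edges [np.float64(-8.9), np.float64(-100.4), np.float64(168.5), np.float64(83.1)]
sq edges [np.float64(177.9), np.float64(86.2), np.float64(-0.5), np.float64(-90.2)]
back gallery [ 0.6096 -0.1313  0.032 ] [0.6351 0.0953 0.032 ] side gal [ 0.4514 -0.1232  0.032 ]
```

View pics/sc.png

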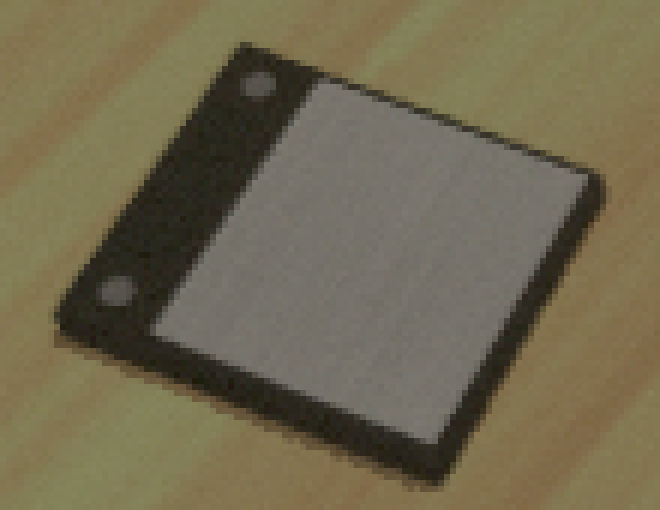

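The crop shows the chosen scale: pan corners at crop (318,78), (592,172), (435,443), (152,335), with the display strip toward -x. Now the wrist view.

Run:
```python
from h import *
im=camera("wrist"); cv2.imwrite("pics/w0.png",im)
q=[ray("scene",(165+u/6,250+v/6),.024) for u,v in((318,78),(592,172),(435,443),(152,335))]; print(q,np.mean(q,0))
for p in((.56,-.0745,.14),(.505,-.0035,.108),(.577,.058,.124),(.57,-.01,.062)): print(proj("wrist",p))
```

```text
[array([ 0.4328, -0.2599,  0.024 ]), array([ 0.5418, -0.2336,  0.024 ]), array([ 0.5668, -0.3492,  0.024 ]), array([ 0.4593, -0.374 ,  0.024 ])] [ 0.500175 -0.304175  0.024   ]
[337.2 352.9]
[259.8 241.5]
[366.1 155.6]
[346.7 232.2]
```

View pics/w0.png

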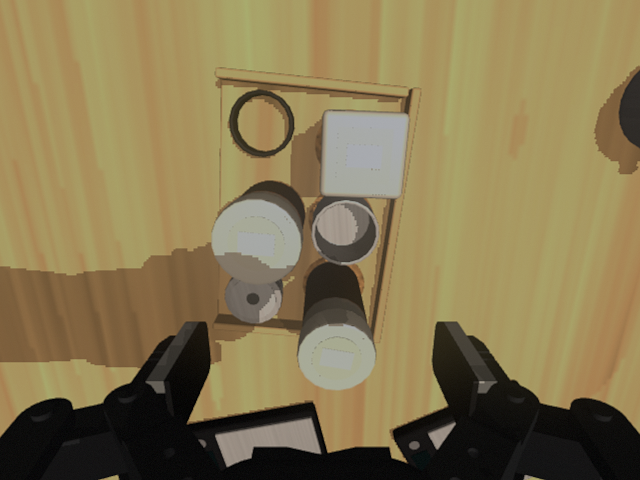

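Wrist view: square lid corners (324,111), (408,113), (403,198), (322,195); tall lid centre (337,355), wide lid (257,239), cup rim (345.5,230.5). Next I fit these to the tray layout.

Run:
```python
from h import *
c=[ray("wrist",p,.124) for p in((324,111),(408,113),(403,198),(322,195))]
print("sq edges",[np.degrees(np.arctan2(*(c[(i+1)%4]-c[i])[1::-1])).round(1) for i in range(4)],[np.linalg.norm(c[(i+1)%4]-c[i]).round(4) for i in range(4)])
P=np.array([np.mean(c,0),ray("wrist",(337,355),.14),ray("wrist",(257,239),.108),ray("wrist",(345.5,230.5),.062)])[:,:2]
N=np.array([[.033,.068],[.033,-.068],[-.032,0],[.033,0]])
H=(N-N.mean(0)).T@(P-P.mean(0)); a=np.arctan2(H[0,1]-H[1,0],H[0,0]+H[1,1]); Rm=np.array([[np.cos(a),-np.sin(a)],[np.sin(a),np.cos(a)]])
t=P.mean(0)-Rm@N.mean(0); print("P",P.round(4),"yaw",np.degrees(a),t,"res mm",((P-(N@Rm.T+t))*1e3).round(1))
print("gallery",ray("wrist",(420,89),.032),"model",Rm@[.083,.12]+t,ray("wrist",(216,70),.032),Rm@[-.083,.12]+t)
```

```text
sq edges [np.float64(-1.2), np.float64(-89.6), np.float64(177.8), np.float64(88.7)] [np.float64(0.0508), np.float64(0.0521), np.float64(0.0524), np.float64(0.0512)]
P [[ 0.5758  0.0579]
 [ 0.5599 -0.0762]
 [ 0.5031 -0.0017]
 [ 0.569  -0.0085]] yaw -6.649435085103162 [ 0.53531267 -0.0051792 ] res mm [[-0.2 -0.6]
 [-0.3  0.3]
 [-0.4 -0.2]
 [ 0.9  0.5]]
gallery [0.6291 0.1025 0.032 ] model [0.63164965 0.10440267] [0.4643 0.1167 0.032 ] [0.4667663  0.12362451]
```

>>> {"name": "send_rows", "arguments": {
  "targets": "0 0 0 -10 0; 0 0 0 -20 0; 0 0 0 -30 0; 0 0 0 -40 0; 0 0 0 -50 0; 0 0 0 -60 0; 0 0 0 -70 0; 0 0 0 -80 0; 0 0 0 -85 0; 0 0 0 -85 0",
  "newtons": 40
}}

```text
time: 1.4
ee_pos: [0.5499, -0.0, 0.231]
tcp_rot: [-180.0, -0.0, 175.0]
wrist_force: [0.2, 0.3, -0.7]
opening: 0.0852
grasp_force: 0.0
```

>>> {"name": "send_rows", "arguments": {
  "targets": "24 -3 0 -3.7 0; 46.7 -5.8 30 -3.7 0; 46.7 -5.8 70 -3.7 0; 46.7 -5.8 105 -3.7 0; 46.7 -5.8 135 -3.7 0; 46.7 -5.8 153 -3.7 0; 46.7 -5.8 161 -3.7 0; 46.7 -5.8 161 -3.7 0; 46.7 -5.8 161 -3.7 255; 46.7 -5.8 161 -3.7 255; 46.7 -5.8 161 -3.7 255; 46.7 -5.8 161 -3.7 255; 46.7 -5.8 161 -3.7 255; 46.7 -5.8 161 -3.7 255",
  "newtons": 40
}}

```text
time: 3.15
ee_pos: [0.5039, -0.0019, 0.0719]
tcp_rot: [-180.0, 0.1, 178.7]
wrist_force: [0.2, -2.7, 5.9]
opening: 0.0648
grasp_force: 43.9
```

>>> {"name": "send_rows", "arguments": {
  "targets": "0 0 -8 0 255; 0 0 -30 0 255; 0 0 -60 0 255; 5 15 -75 0 255; 18 45 -75 0 255; 35 80 -75 0 255; 53 120 -75 0 255; 71 160 -75 0 255; 88 200 -75 0 255; 106 240 -75 0 255; 120 272 -75 0 255; 129 292 -75 0 255; 131.8 297.8 -75 0 255; 131.8 297.8 -50 0 255; 131.8 297.8 -25 0 255; 131.8 297.8 -8 0 255; 131.8 297.8 0 0 255; 131.8 297.8 4 0 255; 131.8 297.8 5 0 255"
}}

```text
time: 5.52
ee_pos: [0.3783, 0.2991, 0.066]
tcp_rot: [180.0, 0.0, 178.7]
wrist_force: [-0.5, -2.4, 1.4]
opening: 0.0646
grasp_force: 46.3
```

Run:
```python
from h import *
o=bot.get_obs(); print(o["q"].round(1),o["ee_pos"],o["wrist_force"],o["opening"]); 
a=camera("side"); b=camera("wrist"); cv2.imwrite("pics/m1.png",np.hstack([cv2.resize(a,(400,300)),cv2.resize(b,(400,300))]))
```

```text
[ 38.3  -4.3 -17.5  76.7  -0.   39.6] [0.37830406 0.29906572 0.06595057] [-0.50619674 -2.38100779  1.3667282 ] 0.06459496064955408
```

View pics/m1.png

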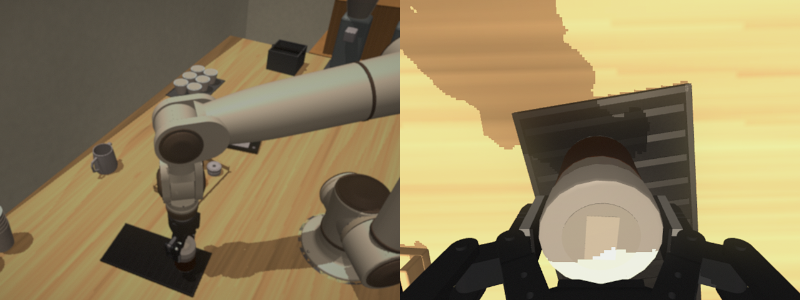

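Run:
```python
from h import *
A=ray("wrist",(181,181),.006);B=ray("wrist",(464,134),.006);C=ray("wrist",(690-400)*1.6 and (472,350),.006)
d=B-A;a=np.arctan2(-d[0],d[1]);print(A,B,np.linalg.norm(d),np.degrees(a),"centre",(A+B)/2+.15*np.array([np.cos(a),np.sin(a),0]))
```

```text
[0.3261 0.2274 0.006 ] [0.306  0.3721 0.006 ] 0.14608935621735075 7.908241780486499 centre [0.46462345 0.32038805 0.006     ]
```

>>> {"name": "send_rows", "arguments": {
  "targets": "0 0 1 0 255; 0 0 1 0 255; 0 0 1 0 0; 0 0 1 0 0; 0 0 1 0 0; 0 0 1 0 0; 0 0 -20 0 0; 0 0 -60 0 0; 0 0 -110 0 0; 0 0 -110 0 0"
}}

```text
time: 6.88
ee_pos: [0.3793, 0.3001, 0.1791]
tcp_rot: [179.8, 0.3, 178.7]
wrist_force: [0.9, -0.5, -0.3]
opening: 0.0853
grasp_force: 0.0
```

>>> {"name": "send_rows", "arguments": {
  "targets": "-30 -35 0 0 0; -70 -82 0 0 0; -110 -128 0 0 0; -150 -175 0 0 0; -185 -215 0 0 0; -203.2 -236.5 0 0 0; -203.2 -236.5 15 0 0; -203.2 -236.5 45 0 0; -203.2 -236.5 70 0 0; -203.2 -236.5 82 0 0; -203.2 -236.5 86 0 0; -203.2 -236.5 86 0 0; -203.2 -236.5 86 0 255; -203.2 -236.5 86 0 255; -203.2 -236.5 86 0 255; -203.2 -236.5 86 0 255; -203.2 -236.5 86 0 255; -203.2 -236.5 86 0 255; -203.2 -236.5 86 0 255"
}}

```text
time: 9.25
ee_pos: [0.5763, 0.058, 0.0903]
tcp_rot: [180.0, 0.1, 178.7]
wrist_force: [-0.6, 0.1, 5.6]
opening: 0.0534
grasp_force: 43.2
```

>>> {"name": "send_rows", "arguments": {
  "targets": "0 0 -8 0 255; 0 0 -30 0 255; 0 0 -60 0 255; 4 10 -75 0 255; 15 35 -75 0 255; 32 70 -75 0 255; 50 110 -75 0 255; 68 150 -75 0 255; 86 190 -75 0 255; 102 226 -75 0 255; 111 248 -75 0 255; 114.6 255.5 -75 0 255; 114.6 255.5 -50 0 255; 114.6 255.5 -25 0 255; 114.6 255.5 -8 0 255; 114.6 255.5 0 0 255; 114.6 255.5 4 0 255; 114.6 255.5 5.5 0 255; 114.6 255.5 6 0 255; 114.6 255.5 6 0 255"
}}

```text
time: 11.75
ee_pos: [0.4673, 0.3162, 0.0843]
tcp_rot: [180.0, 0.1, 178.7]
wrist_force: [-1.1, -0.6, 3.6]
opening: 0.0534
grasp_force: 43.6
```

>>> {"name": "send_rows", "arguments": {
  "targets": "0 0 0 0 255; 0 0 0 0 0; 0 0 0 0 0; 0 0 0 0 0; 0 0 0 0 0; 0 0 -20 0 0; 0 0 -60 0 0; 0 0 -110 0 0; 0 0 -110 0 0"
}}

```text
time: 12.88
ee_pos: [0.4683, 0.3169, 0.1976]
tcp_rot: [179.8, 0.3, 178.7]
wrist_force: [0.2, -0.7, -0.8]
opening: 0.0851
grasp_force: 0.0
```

>>> {"name": "send_rows", "arguments": {
  "targets": "-8 -30 0 0 0; -20 -75 0 0 0; -33 -125 0 0 0; -47 -180 0 0 0; -61 -235 0 0 0; -75 -290 0 0 0; -90 -345 0 0 0; -99 -380 0 0 0; -101.8 -390 5 0 0; -101.8 -390 40 0 0; -101.8 -390 70 0 0; -101.8 -390 84 0 0; -101.8 -390 88 0 0; -101.8 -390 88 0 0; -101.8 -390 88 0 255; -101.8 -390 88 0 255; -101.8 -390 88 0 255; -101.8 -390 88 0 255; -101.8 -390 88 0 255; -101.8 -390 88 0 255"
}}

```text
time: 15.38
ee_pos: [0.5604, -0.0764, 0.1064]
tcp_rot: [-180.0, 0.1, 178.7]
wrist_force: [-0.9, -0.5, 5.4]
opening: 0.0546
grasp_force: 42.5
```

>>> {"name": "send_rows", "arguments": {
  "targets": "0 0 -8 0 255; 0 0 -30 0 255; 0 0 -60 0 255; 1 10 -75 0 255; 2 40 -75 0 255; 3 85 -75 0 255; 4 135 -75 0 255; 6 185 -75 0 255; 8 235 -75 0 255; 9 285 -75 0 255; 11 335 -75 0 255; 12 375 -75 0 255; 13 398 -75 0 255; 13.1 407 -75 0 255; 13.1 407 -45 0 255; 13.1 407 -20 0 255; 13.1 407 -4 0 255; 13.1 407 4 0 255; 13.1 407 6 0 255; 13.1 407 6 0 255"
}}

```text
time: 17.88
ee_pos: [0.5566, 0.3308, 0.1005]
tcp_rot: [180.0, 0.1, 178.7]
wrist_force: [-0.4, -2.8, 1.7]
opening: 0.0548
grasp_force: 43.9
```

>>> {"name": "send_rows", "arguments": {
  "targets": "0 0 0 0 255; 0 0 0 0 255; 0 0 0 0 0; 0 0 0 0 0; 0 0 0 0 0; 0 0 0 0 0; 0 0 -20 0 0; 0 0 -60 0 0; 0 0 -90 0 0; -2 -60 -90 0 0; -4 -120 -90 0 0; -6 -180 -90 0 0; -8 -240 -90 0 0; -8 -240 -90 0 0; -8 -240 -90 0 0"
}}

```text
time: 19.75
ee_pos: [0.5587, 0.091, 0.1894]
tcp_rot: [180.0, 0.0, 178.7]
wrist_force: [0.0, 0.5, -0.6]
opening: 0.0852
grasp_force: 0.0
```

Run:
```python
from h import *
o=bot.get_obs(); print(o["q"].round(1),o["ee_pos"]); 
a=camera("side"); b=camera("wrist"); cv2.imwrite("pics/m2.png",np.hstack([cv2.resize(a[120:],(400,300)),cv2.resize(b,(400,300))]))
print(proj("wrist",(.569,-.0085,.062)),proj("wrist",(.556,.331,.134)))
```

```text
[ 9.2  6.5  7.1 90.6  0.  10.6] [0.55868983 0.09096372 0.18941309]
[184.8 253.2] [762.4 261.5]
```

View pics/m2.png

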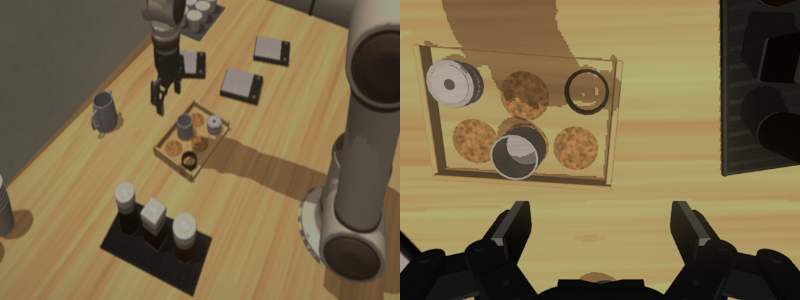

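Side view shows the three jars upright on the mat, and the wrist view has the cup at full-res (184,250) against a predicted (185,253). Taking the cup.

>>> {"name": "send_rows", "arguments": {
  "targets": "-4 -30 0 0 0; -9 -70 0 0 0; -12.4 -99.2 10 0 0; -12.4 -99.2 50 0 0; -12.4 -99.2 95 0 0; -12.4 -99.2 130 0 0; -12.4 -99.2 155 0 0; -12.4 -99.2 164 0 0; -12.4 -99.2 164 0 0; -12.4 -99.2 164 0 255; -12.4 -99.2 164 0 255; -12.4 -99.2 164 0 255; -12.4 -99.2 164 0 255; -12.4 -99.2 164 0 255; -12.4 -99.2 164 0 255; -12.4 -99.2 164 0 255; -12.4 -99.2 60 0 255; -12.4 -99.2 60 0 255",
  "newtons": 30
}}

```text
time: 22.1
ee_pos: [0.569, -0.0087, 0.1321]
tcp_rot: [180.0, 0.1, 178.7]
wrist_force: [0.3, -0.1, -2.3]
opening: 0.0566
grasp_force: 33.2
```

Run:
```python
from h import *
o=bot.get_obs(); print(o["q"].round(1),o["ee_pos"],o["opening"]); 
b=camera("wrist"); cv2.imwrite("pics/m3.png",b)
print(proj("wrist",(.498,-.304,.024)))
```

```text
[-0.9  6.6  0.9 84.2 -0.   0.4] [ 0.56904844 -0.00866071  0.13206706] 0.056559465851168444
[-146.   142.3]
```

View pics/m3.png

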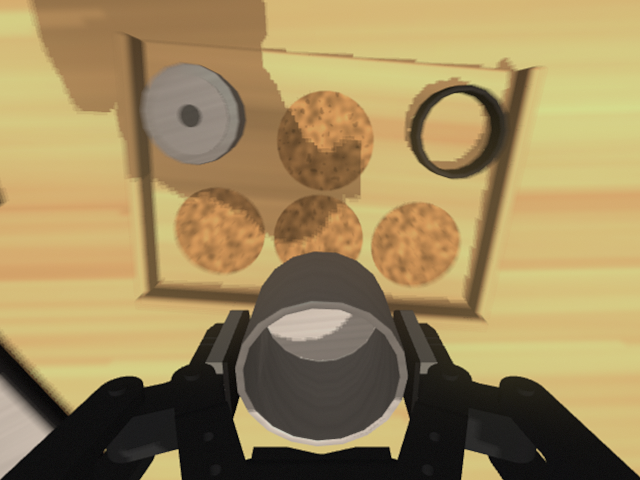

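Cup held upright; corks are at (220,230), (325,140), (416,243). Moving beside the pan for a close look.

>>> {"name": "send_rows", "arguments": {
  "targets": "-2 -20 0 0 255; -5 -55 0 0 255; -9 -95 0 0 255; -13 -140 0 0 255; -17 -185 0 0 255; -22 -230 0 0 255; -26 -270 0 0 255; -27.6 -290.9 0 0 255; -27.6 -290.9 0 0 255; -27.6 -290.9 0 0 255"
}}

```text
time: 23.4
ee_pos: [0.5895, -0.2994, 0.1288]
tcp_rot: [180.0, -0.0, 178.7]
wrist_force: [-0.1, 0.7, -0.8]
opening: 0.0566
grasp_force: 33.2
```

Run:
```python
from h import *
o=bot.get_obs(); print(o["q"].round(1),o["ee_pos"],o["opening"]); 
b=camera("wrist"); cv2.imwrite("pics/m4.png",b)
print(proj("wrist",(.498,-.304,.024)))
c=dict(o); c["ee_pos"]=np.array([.56905,-.00866,.13207])
print([ray("wrist",p,.012,c) for p in((220,230),(325,140),(416,243))])
```

```text
[-26.9  19.7  16.   86.4   0.  -25.7] [ 0.5894954  -0.29935826  0.12880281] 0.056644583511403536
[309.9 100.5]
[array([ 0.5602, -0.0794,  0.012 ]), array([ 0.5011, -0.0048,  0.012 ]), array([0.573 , 0.0583, 0.012 ])]
```

View pics/m4.png

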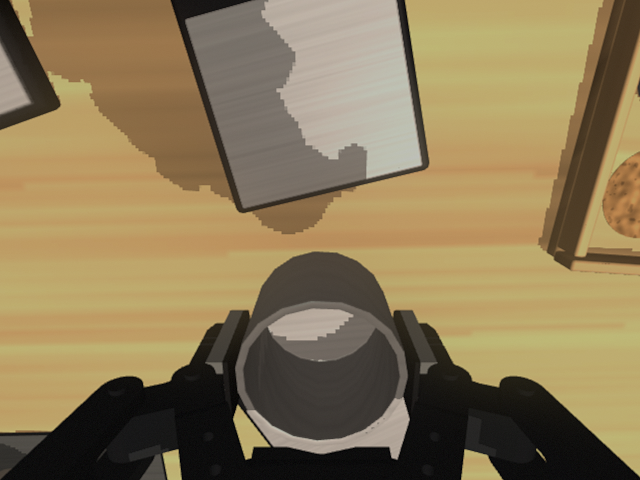

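Pan corners appear at (243,209), (423,165), (186,20), the last beside the display strip.

Run:
```python
from h import *
A,B,C=[ray("wrist",p,.024) for p in((243,209),(423,165),(186,20))]
print(A,B,C,np.linalg.norm(B-A),np.linalg.norm(C-A),"centre",(B+C)/2, np.degrees(np.arctan2(*(A-C)[1::-1])))
m=((B+C)/2)[:2]; d=m-[.590,-.300]; y=np.radians(178.7); print("tool",d@[np.cos(y),np.sin(y)],d@[np.sin(y),-np.cos(y)])
```

```text
[ 0.563  -0.3494  0.024 ] [ 0.5374 -0.2343  0.024 ] [ 0.4541 -0.3722  0.024 ] 0.11791255234282733 0.11126117921359627 centre [ 0.49575 -0.30325  0.024  ] 11.825004929292035
tool 0.09415200709455272 -0.005387444669533446
```

>>> {"name": "send_rows", "arguments": {
  "targets": "15 -1 0 0 255; 40 -2 0 0 255; 68 -4 0 0 255; 88 -5 0 0 255; 94.2 -5.4 0 0 255; 94.2 -5.4 20 0 255; 94.2 -5.4 50 0 255; 94.2 -5.4 72 0 255; 94.2 -5.4 84 0 255; 94.2 -5.4 89 0 255; 94.2 -5.4 91 0 255; 94.2 -5.4 92 0 255; 94.2 -5.4 92 0 255"
}}

```text
time: 25.08
ee_pos: [0.4959, -0.3034, 0.0389]
tcp_rot: [-180.0, 0.1, 178.7]
wrist_force: [-1.9, 2.2, 4.6]
opening: 0.0568
grasp_force: 33.6
```

>>> {"name": "send_rows", "arguments": {
  "targets": "0 0 0 0 0; 0 0 0 0 0; 0 0 0 0 0; 0 0 0 0 0; 0 0 -10 0 0; 0 0 -40 0 0; 0 0 -85 0 0; 0 0 -135 0 0; -50 0 -150 0 0; -95 0 -150 0 0; -95 0 -150 0 0"
}}

```text
time: 26.45
ee_pos: [0.5925, -0.305, 0.1858]
tcp_rot: [180.0, -0.1, 178.8]
wrist_force: [0.6, 0.3, -0.1]
opening: 0.0855
grasp_force: 0.0
```

Run:
```python
from h import *
o=bot.get_obs(); print(o["ee_pos"]); b=camera("wrist"); cv2.imwrite("pics/m5.png",b)
print(proj("wrist",(.4958,-.3033,.074)))
```

```text
[ 0.59248681 -0.30502878  0.18583207]
[321.   94.6]
```

View pics/m5.png

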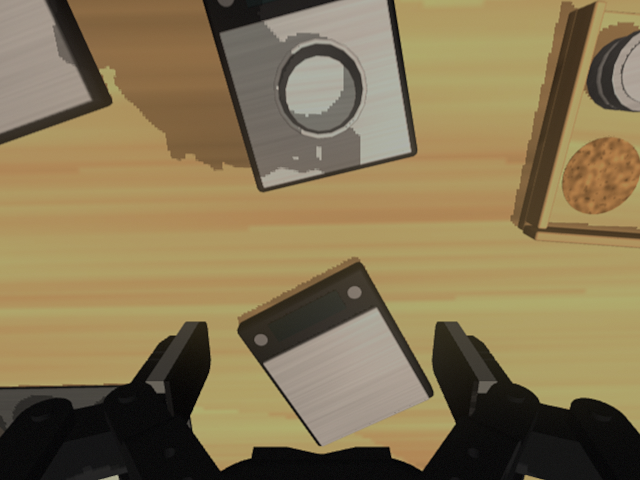

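Cup is centred on the pan, rim at (320,92). Now the tall jar goes back.

>>> {"name": "send_rows", "arguments": {
  "targets": "2 25 0 0 0; 6 75 0 0 0; 10 130 0 0 0; 14 185 0 0 0; 18 240 0 0 0; 23 295 0 0 0; 27 350 0 0 0; 31 405 0 0 0; 35 460 0 0 0; 40 515 0 0 0; 44 570 0 0 0; 47.5 615 0 0 0; 49.2 635.5 0 0 0; 49.2 635.5 10 0 0; 49.2 635.5 45 0 0; 49.2 635.5 75 0 0; 49.2 635.5 86 0 0; 49.2 635.5 88 0 0; 49.2 635.5 88 0 0; 49.2 635.5 88 0 0",
  "newtons": 40
}}

```text
time: 29.0
ee_pos: [0.5561, 0.3311, 0.1006]
tcp_rot: [179.9, 0.1, 178.7]
wrist_force: [-0.6, 0.2, -0.3]
opening: 0.0853
grasp_force: 0.0
```

>>> {"name": "send_rows", "arguments": {
  "targets": "0 0 0 0 255; 0 0 0 0 255; 0 0 0 0 255; 0 0 0 0 255; 0 0 0 0 255; 0 0 0 0 255; 0 0 -8 0 255; 0 0 -30 0 255; 0 0 -60 0 255; 0 0 -82 0 255; 0 0 -82 0 255"
}}

```text
time: 30.38
ee_pos: [0.5561, 0.3314, 0.1827]
tcp_rot: [179.9, 0.1, 178.7]
wrist_force: [-0.4, 0.7, -3.6]
opening: 0.0546
grasp_force: 43.2
```

>>> {"name": "send_rows", "arguments": {
  "targets": "0 -15 0 0 255; -1 -45 0 0 255; -3 -90 0 0 255; -4 -140 0 0 255; -6 -190 0 0 255; -8 -240 0 0 255; -9 -290 0 0 255; -11 -335 0 0 255; -12 -375 0 0 255; -13 -398 0 0 255; -13.1 -407 0 0 255; -13.1 -407 0 0 255; -13.1 -407 25 0 255; -13.1 -407 50 0 255; -13.1 -407 66 0 255; -13.1 -407 73 0 255; -13.1 -407 75.5 0 255; -13.1 -407 76 0 255; -13.1 -407 76 0 255; -13.1 -407 76 0 255"
}}

```text
time: 32.88
ee_pos: [0.5598, -0.0763, 0.1059]
tcp_rot: [-180.0, 0.1, 178.7]
wrist_force: [0.8, 0.0, -0.5]
opening: 0.0543
grasp_force: 43.6
```

>>> {"name": "send_rows", "arguments": {
  "targets": "0 0 0 0 0; 0 0 0 0 0; 0 0 0 0 0; 0 0 0 0 0; 0 0 -15 0 0; 0 0 -50 0 0; 0 0 -85 0 0; 8 30 -88 0 0; 20 75 -88 0 0; 33 125 -88 0 0; 47 180 -88 0 0; 61 235 -88 0 0; 75 290 -88 0 0; 90 345 -88 0 0; 99 380 -88 0 0; 101.8 390 -88 0 0; 101.8 390 -60 0 0; 101.8 390 -20 0 0; 101.8 390 10 0 0; 101.8 390 22 0 0"
}}

```text
time: 35.38
ee_pos: [0.4663, 0.3148, 0.0822]
tcp_rot: [-179.9, -0.1, 178.6]
wrist_force: [0.4, -0.2, 0.7]
opening: 0.0854
grasp_force: 0.0
```

>>> {"name": "send_rows", "arguments": {
  "targets": "0 0 0 0 0; 0 0 0 0 255; 0 0 0 0 255; 0 0 0 0 255; 0 0 0 0 255; 0 0 0 0 255; 0 0 0 0 255; 0 0 -8 0 255; 0 0 -30 0 255; 0 0 -60 0 255; 0 0 -82 0 255; 0 0 -82 0 255"
}}

```text
time: 36.88
ee_pos: [0.4672, 0.3165, 0.1669]
tcp_rot: [179.9, 0.1, 178.7]
wrist_force: [0.2, 0.5, -2.9]
opening: 0.0533
grasp_force: 42.9
```

>>> {"name": "send_rows", "arguments": {
  "targets": "-5 -12 0 0 255; -18 -40 0 0 255; -36 -80 0 0 255; -54 -120 0 0 255; -72 -160 0 0 255; -90 -200 0 0 255; -105 -234 0 0 255; -112 -250 0 0 255; -114.6 -255.5 0 0 255; -114.6 -255.5 0 0 255; -114.6 -255.5 25 0 255; -114.6 -255.5 50 0 255; -114.6 -255.5 66 0 255; -114.6 -255.5 73 0 255; -114.6 -255.5 75.5 0 255; -114.6 -255.5 76 0 255; -114.6 -255.5 76 0 255; -114.6 -255.5 76 0 255"
}}

```text
time: 39.12
ee_pos: [0.5759, 0.0583, 0.0909]
tcp_rot: [180.0, 0.1, 178.7]
wrist_force: [-3.9, 1.4, 6.2]
opening: 0.0535
grasp_force: 43.9
```

>>> {"name": "send_rows", "arguments": {
  "targets": "0 0 0 0 0; 0 0 0 0 0; 0 0 0 0 0; 0 0 0 0 0; 0 0 -15 0 0; 0 0 -50 0 0; 0 0 -86 0 0; 30 35 -86 0 0; 70 82 -86 0 0; 110 128 -86 0 0; 150 175 -86 0 0; 185 215 -86 0 0; 203.2 236.5 -86 0 0; 203.2 236.5 -60 0 0; 203.2 236.5 -20 0 0; 203.2 236.5 10 0 0; 203.2 236.5 22 0 0; 203.2 236.5 24 0 0; 203.2 236.5 24 0 0"
}}

```text
time: 41.5
ee_pos: [0.3781, 0.2994, 0.0666]
tcp_rot: [179.9, 0.1, 178.7]
wrist_force: [1.3, 0.1, 0.7]
opening: 0.0854
grasp_force: 0.0
```

>>> {"name": "send_rows", "arguments": {
  "targets": "0 0 0 0 255; 0 0 0 0 255; 0 0 0 0 255; 0 0 0 0 255; 0 0 0 0 255; 0 0 0 0 255; 0 0 -8 0 255; 0 0 -30 0 255; 0 0 -60 0 255; 0 0 -82 0 255; 0 0 -82 0 255"
}}

```text
time: 42.88
ee_pos: [0.3782, 0.2996, 0.1488]
tcp_rot: [179.9, 0.1, 178.7]
wrist_force: [0.8, -0.8, -3.6]
opening: 0.0648
grasp_force: 45.9
```

>>> {"name": "send_rows", "arguments": {
  "targets": "-5 -12 0 0 255; -18 -40 0 0 255; -36 -80 0 0 255; -54 -120 0 0 255; -72 -160 0 0 255; -90 -200 0 0 255; -106 -240 0 0 255; -120 -272 0 0 255; -129 -292 0 0 255; -131.8 -297.8 0 0 255; -131.8 -297.8 0 0 255; -131.8 -297.8 25 0 255; -131.8 -297.8 50 0 255; -131.8 -297.8 66 0 255; -131.8 -297.8 73 0 255; -131.8 -297.8 75.5 0 255; -131.8 -297.8 76 0 255; -131.8 -297.8 76 0 255; -131.8 -297.8 76 0 255"
}}

```text
time: 45.25
ee_pos: [0.5032, -0.0015, 0.0729]
tcp_rot: [180.0, 0.1, 178.7]
wrist_force: [-2.7, 0.2, 5.6]
opening: 0.0653
grasp_force: 46.7
```

>>> {"name": "send_rows", "arguments": {
  "targets": "0 0 0 0 0; 0 0 0 0 0; 0 0 0 0 0; 0 0 0 0 0; 0 0 -15 0 0; 0 0 -50 0 0; 0 0 -100 0 0; 0 0 -161 0 0; -24 3 -161 8 0; -46.7 5 -161 18 0; -46.7 5 -161 28 0; -46.7 5 -161 38 0; -46.7 5 -161 48 0; -46.7 5 -161 58 0; -46.7 5 -161 68 0; -46.7 5 -161 78 0; -46.7 5 -161 88.7 0; -46.7 5 -161 88.7 0; -46.7 5 -161 88.7 0"
}}

```text
time: 47.62
ee_pos: [0.5494, 0.0022, 0.2328]
tcp_rot: [180.0, -0.0, 90.2]
wrist_force: [-0.5, -0.4, -0.0]
opening: 0.0857
grasp_force: 0.0
```

Run:
```python
from h import *
o=bot.get_obs(); print(o["ee_pos"],o["tcp_rot"],o["time"]); b=camera("wrist"); s=camera("scene")
cv2.imwrite("pics/m6.png",np.hstack([b[:400,150:450],cv2.imread("pics/w0.png")[:400,150:450]]))
```

```text
[0.54940507 0.00224148 0.23279264] [ 1.79972676e+02 -1.88654441e-04  9.02379921e+01] 47.625
```

View pics/m6.png

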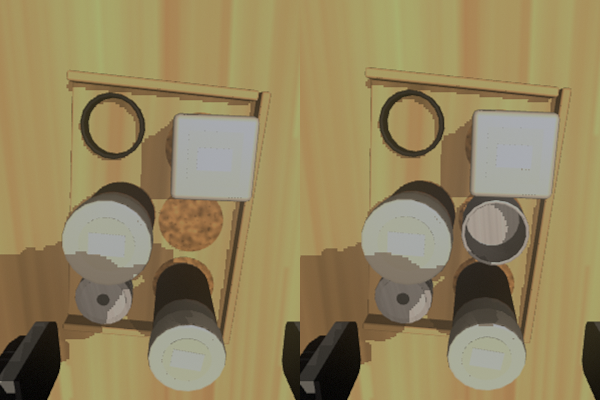

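Left (now) and right (start) match to about 1–2 px once the small camera shift is allowed for. Jars, ring and leveller are all in place, so I'm handing in.

```bash
python3 -c "
from workcell import ticket
print(ticket.job_done())"
```

```text
the job is handed in; nothing more can be done
None
```

The job is done and handed in at about 48 s: the cup stands on the middle of the scale's pan, the three jars are back on their starting spots to within about 1–2 mm by the wrist camera, and the ring and leveller are where they were.

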